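Push a stuck tube adapter out of its centrifuge bucket

TASK

A tube adapter is stuck fast, sunk below the rim, in one of the two centrifuge buckets. Bring that bucket down over the post of the push-out stand so that the post goes in through the hole in the bucket's foot and pushes the adapter up; once the foot meets the stand's plate press it home with roughly 10 N, and never let bucket and stand bear on each other with 25 N. Leave the bucket sitting there, lift the loosened adapter straight out and stand it upright in the grey tray, without disturbing anything else.

Things in the scene. Friction and masses are not known exactly. Their poses are not given: they have to be found in the camera images.
- bucket: Aluminium swing-out bucket with the stuck adapter in it, 88 mm tall, about 0.3 kg, loose, upright on the bench. Origin: centre of its underside, z up. Body 54 mm across up to z = 57 mm, head 58 mm across above. Bore 44 mm wide from the rim down to z = 22 mm, below it a 32 mm socket; floor 8 mm thick.
- bucket_grip (a point): Point on the bucket's axis 74 mm above its underside, midway between the two trunnion lugs on its head. The lugs' flat faces are the place to grip: 62 mm apart along the bucket's y axis, 26 mm wide, from z = 57 to 87 mm of the bucket.
- bucket_hole (a point): Centre of the round access hole, 14 mm wide, through the middle of the bucket's floor, at the underside (same point as the bucket's origin; it cannot be seen from above).
- adapter: White plastic tube adapter stuck in the bucket, 76 mm tall, about 60 g. Origin: centre of its underside, z up. Foot: a boss 28 mm wide, 16 mm tall; above it a round body 40 mm wide with a 17 mm blind bore in its top. At the start its underside rests on the bucket's floor, 8 mm above the bucket's underside; its top is 4 mm below the rim with a 2 mm gap all round, so fingers cannot hold it.
- seat (a point): Middle of the rubber seat in the bucket's socket (z = 12 to 22 mm of the bucket) that grips the adapter's boss. Pushing the adapter up takes 9 to 20 N, different each time, easing a little as it rises, and lets go suddenly when it has risen about 14 mm, some 3 mm before the bucket's foot meets the plate; then the adapter is loose. A partly pushed adapter still grips and lifts the bucket with it.
- stand: Push-out stand screwed to the bench: grey round plate 110 mm across, top face 16 mm above the bench, with one upright steel post 12 mm thick in the middle, 25 mm taller than the plate. Origin: centre of its underside, z up. With the bucket's foot on the plate, the adapter has been pushed up 17 mm, is loose and stands on the post, 13 mm proud of the rim.
- post_tip (a point): Centre of the post's flat top, 41 mm above the bench. The tip has a 1 mm chamfer. Bucket metal and stand (post or plate) are marred if pressed together with 25 N or more. Both are hard: about 1 mm of travel too far gives that.
- tray: Grey plastic tray fixed to the bench, open on top, 130 mm (its x) by 210 mm (its y), 28 mm tall, walls and floor 4 mm thick. Origin: centre of its underside, z up. Its -y half is free.
- spare_adapter: Bystander: shorter white adapter, 32 mm wide, 50 mm tall, standing in the +y half of the tray. Origin: centre of its underside.
- empty_bucket: Bystander: bucket of the same make and size as the other, but empty (its bore is open to the floor). Origin: centre of its underside.
- tube_rack: Bystander: white rack of capped blood tubes, 56 by 122 mm, 94 mm tall. Origin: centre of its underside.
- reagent_bottle: Bystander: white plastic bottle, 60 mm wide, 130 mm tall. Origin: centre of its underside.

How it is judged (in metres and radians):
On the way, in this order (a step that is already met when the one before it is completed fails the run):
1. the bucket is pressed home on the stand's plate with the post through its hole, and the adapter has been pushed up proud of the rim (horizontal distance between bucket and post_tip below 0.004 m and z of bucket in the frame of stand below 0.019 m and z of adapter in the frame of bucket above 0.023 m and contact force between bucket and stand above 6 N), for 0.2 s.
2. the adapter has been lifted clear of the bucket, which stays on the stand (z of adapter in the frame of bucket above 0.09 m and z of bucket in the frame of stand below 0.019 m), for 0.1 s.
At the end, for the whole second after the job is handed in: The bucket stands upright on the stand's plate (foot within 3 mm of it, centred on the post within 4 mm), and the adapter stands upright (within 6 degrees) on the floor of the tray; both are at rest (horizontal distance between bucket and post_tip below 0.004 m and z of bucket in the frame of stand below 0.019 m and angle between bucket's own z axis and vertical below 0.08 rad and x of adapter in the frame of tray between -0.06 and 0.06 m and y of adapter in the frame of tray between -0.1 and 0.1 m and z of adapter in the frame of tray between 0.001 and 0.008 m and angle between adapter's own z axis and vertical below 0.1 rad and linear speed of each of adapter, bucket below 0.02 m/s); the robot touches nothing.
It fails at once if the bucket's metal pressed or knocked against the stand with more than 25 N (contact force between bucket and stand above 25 N).
It fails at once if the spare adapter, the empty bucket, the tube rack or the bottle moved by more than 15 mm (distance of any of spare_adapter, empty_bucket, tube_rack, reagent_bottle from where it was at the start of the episode above 0.015 m).
It also fails if it takes over 66 s, if anything falls off the work surface, if the arm or the gripper's body presses on something with over 40 N, if the wrist force passes 120 N, or if a joint passes its speed limit or range.

ROBOT

A 6-joint arm with a two-finger parallel gripper is mounted at the origin on the work surface. World frame = base frame: x ahead of the robot, y to its left, z up, the work surface at z = 0. Lengths are in m, angles in degrees, forces in N, time in s.
With the tool pointing down it reaches from about 0.4 to 0.825 m from the base axis. Payload 7 kg.
Tool frame: the origin (TCP) lies on the centre line of the jaws, within the pads' length; the fingertips stand 22 mm ahead of it and the grasp point (between the pads) lies 3 mm ahead of it; z points along the fingers, y is the line along which they close (so a half turn about z gives the same grasp; the last joint's range is limited). The gripper opens to 88 mm and grips with 3 to 60 N. Pads are 19 mm wide; open, the fingers measure 130 mm over their backs; the gripper's body (78 mm by 193 mm) begins 47 mm behind the grasp point.
Start: joints at [-52.592, 20.546, 0.682, 0, -70.136, -16.507], TCP at [0.241, -0.631, 0.249] pointing down, gripper open.
Joint ranges: [-176.03, 176.03], [-82.01, 121.73], [-58.28, 71.71], [-173.87, 95.51], [-174.79, -0.11], [-173.66, 173.66]. Speed limits (degrees/s): [136.94, 136.94, 172.46, 180, 180, 180].

INTERFACE

Orientations are given as [roll, pitch, yaw] about the fixed x, y, z axes, in that order (R = Rz(yaw) Ry(pitch) Rx(roll)).
In Python, from plant import get_state, cams, r gives the robot as it stands.
- The arm moves only by the tool apply_moves, never from a script. Its argument "targets" is a list of rows, each an object with "dp": the shift along the world's x, y, z in m, a list of three; "yaw": the turn about the world's z in degrees. In form: [{"dp": [x, y, z], "yaw": yaw}, ...]. A call has 1 to 20 rows; each row is the pose to reach, as a shift and turn from the pose commanded when the call began; what a row does not reach only later rows make up. A row lasts 1/12 s, in which the tool goes at most 41.7 mm and 7.16 degrees, less where a joint would pass 70% of its speed; a pose out of reach is approached as far as the arm can. A call with a gripper value outside its range is refused whole. "grip" is the gripper command: -1 is fully open, 1 is shut, values between are in proportion, set as the call begins (left out, the last holds). The fingers move at their own pace and stop on an object; "squeeze" is the grip in N (left out, the last holds). Time passes only in rows, so rows that repeat a pose let the fingers close. It gives the time, the measured TCP pose, the force, the opening and the grip force at its end, in the units of the state.
- get_state(): the state, without advancing time (a new reading comes with each control period).
- cams.capture(name): name is "scene" or "side" or "wrist"; returns a dict with "image" (400x640x3 uint8, red, green, blue), "range_z" (400x640 float32, m along the optical axis (not along the pixel's ray), 0 where there is no reading), "fx", "fy", "cx", "cy" (pixels), "k1" (the pictures are not rectified: a ray, as slopes to the right and down, at radius r is drawn at 1 + k1 r^2 times it, then the intrinsics apply), "R" (3x3) and "t" (3): a world point X has camera coordinates R X + t; the wrist camera has in their place "T_tool_cam" (4x4, takes a point from camera to tool coordinates, whose origin is the TCP and whose axes are the flange's). Camera axes: x right, y down, z forward; pixel columns grow to the right and rows downward; lengths in m; the calibration is good to about 2 mm. A picture is of the moment at which its call begins: read the wrist's pose just before it.
- r.close_job(): hands the job in; it is judged then, once.
The state is a dict: "time_s": time; "joints": joint angles; "qd": joint speeds; "joint_torque": joint torques, N m; "tcp_pos": TCP position; "eef_rot": TCP orientation; "contact_force": force on the tool from outside, world axes, zero at the start; "moment": the same for the moment, N m; "gripper_width": finger opening in m; "gripper_force": force on a finger pad.
Only numpy, scipy, OpenCV 4.12 (cv2) and the standard library are available. Lean on these libraries where they do the work, as an engineer would, in place of code of your own. Each camera call takes 0.05 s, during which the arm holds its last target. There are 200 camera calls.

## Working session

There is one attempt and no reset: what is moved stays moved. The work goes in short steps, Python scripts to look and compute and a tool call to move; the robot and the scene stay as the last step left them, time stands still between calls to the robot, and variables do not carry over. Pictures are saved under pics/ and viewed, at most 10 in all, crops included, and the job is handed in when it is done.

Besides the shell and the picture viewer there is one more tool, called after "Call:" by a JSON object that holds its "op" and its "data". apply_moves: Moves the arm, as the interface text tells. Its arguments: {"type":"object","properties":{"targets":{"type":"array","items":{"type":"object","properties":{"dp":{"type":"array","items":{"type":"number"}},"yaw":{"type":"number"}}}},"grip":{"type":"number"},"squeeze":{"type":"number"}},"required":["targets"]}

```bash
mkdir -p pics; ls; cat > h.py <<'E'
from plant import get_state, cams, r
import numpy as np, cv2
from scipy.spatial.transform import Rotation as Ro
def cap(n):
    s=get_state(); c=cams.capture(n)
    if n=="wrist":
        T=np.eye(4); T[:3,:3]=Ro.from_euler('xyz',s['eef_rot'],degrees=True).as_matrix(); T[:3,3]=s['tcp_pos']
        M=T@np.array(c['T_tool_cam'])
    else:
        M=np.eye(4); M[:3,:3]=np.array(c['R']).T; M[:3,3]=-np.array(c['R']).T@np.array(c['t'])
    c['M']=M; return c
def slopes(c,uv):
    uv=np.atleast_2d(np.array(uv,float)); K=np.array([[c['fx'],0,c['cx']],[0,c['fy'],c['cy']],[0,0,1]])
    return cv2.undistortPoints(uv[:,None],K,np.array([c['k1'],0,0,0,0.]))[:,0]
def plane(c,uv,z):
    s=slopes(c,uv); d=np.c_[s,np.ones(len(s))]@c['M'][:3,:3].T; o=c['M'][:3,3]
    return o+d*((z-o[2])/d[:,2])[:,None]
def cloud(c):
    v,u=np.mgrid[:400,:640]; s=slopes(c,np.c_[u.ravel(),v.ravel()])
    z=c['range_z'].ravel(); P=np.c_[s*z[:,None],z]@c['M'][:3,:3].T+c['M'][:3,3]
    P[z==0]=np.nan; return P.reshape(400,640,3)
def save(c,n): cv2.imwrite('pics/'+n,c['image'][:,:,::-1])
E
python3 - <<'E'
from h import *
print(get_state())
for n in("scene","side"):
    c=cap(n); save(c,n+'1.png'); np.save(n+'.npy',c,allow_pickle=True); print(n,c['M'].round(3).tolist(),c['fx'],c['k1'])
E
```

```text
pics
{'time_s': 0.0, 'joints': array([-5.25916595e+01,  2.05908771e+01,  6.34313674e-01, -2.10551286e-02,
       -7.01344705e+01, -1.65099128e+01]), 'qd': array([-0.02659094,  0.0515687 , -0.00760461,  0.02590704,  0.01939499,
        0.10062072]), 'joint_torque': array([-2.02676752e-04, -5.82715738e+01,  2.93034106e+01,  6.99654311e+00,
        6.91700276e-03, -1.61505550e-04]), 'tcp_pos': array([ 0.24064117, -0.63017266,  0.2476301 ]), 'eef_rot': array([ 1.79907094e+02, -6.89563802e-03, -1.59108737e+02]), 'contact_force': array([ 0.69795915, -0.86148027,  0.56731988]), 'moment': array([ 0.02332249,  0.0181243 , -0.03057838]), 'gripper_force': 0.0, 'gripper_width': 0.08754366356975336}
scene [[0.822, 0.386, -0.419, 1.011], [0.57, -0.558, 0.603, -0.566], [-0.001, -0.735, -0.678, 0.779], [0.0, 0.0, 0.0, 1.0]] 382.4393426886334 -0.015367113431960882
side [[0.989, -0.086, 0.117, 0.474], [-0.145, -0.491, 0.859, -0.793], [-0.017, -0.867, -0.499, 0.564], [0.0, 0.0, 0.0, 1.0]] 389.98552673636357 0.029544828581176696
```

View pics/scene1.png

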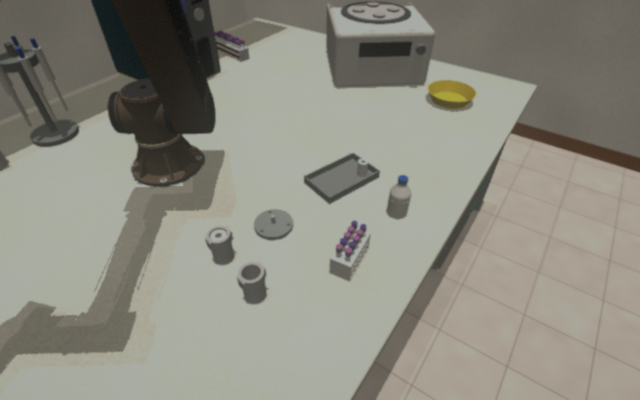

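View pics/side1.png

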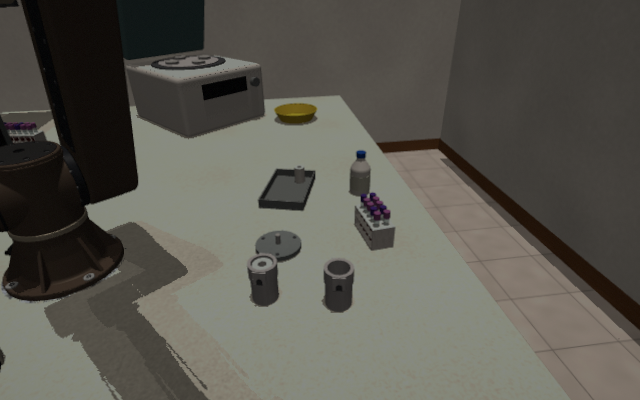

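The stuck bucket (white ring inside) is at scene px (219,235) and side px (263,262). The empty bucket is at (252,270), the stand at (273,222) and the tray at (342,178), with the spare adapter at its far right end (362,167).

```bash
python3 - <<'E'
from h import *
a=np.load('scene.npy',allow_pickle=True).item(); b=np.load('side.npy',allow_pickle=True).item()
print('bucket',plane(a,[219,234],.088).round(3),plane(b,[263,261],.088).round(3))
print('empty',plane(a,[252,269],.088).round(3),plane(b,[338,268],.088).round(3))
print('post',plane(a,[273,214],.041).round(3),plane(b,[278,235],.041).round(3),'plate',plane(a,[274,224],.016).round(3))
print('traycorners',plane(a,[[305,178],[348,156],[379,174],[333,196]],.028).round(3).tolist())
print('spare',plane(a,[363,161],.054).round(3))
print('rack',plane(a,[[331,268],[347,274],[371,242]],.0).round(3).tolist())
print('bottle',plane(a,[399,214],0).round(3))
for c,n in((a,'scene'),(b,'side')):
    P=cloud(c); 
    sel=(P[...,2]>.08)&(P[...,2]<.1)&(P[...,0]>.2)&(P[...,0]<.9)&(abs(P[...,1])<.6)
    k,l,st,ce=cv2.connectedComponentsWithStats(sel.astype(np.uint8))
    for i in range(1,k):
        if st[i,4]>30: print(n,st[i],P[l==i].mean(0).round(3),np.nanmin(P[l==i],0).round(3),np.nanmax(P[l==i],0).round(3))
E
```

```text
bucket [[ 0.448 -0.18   0.088]] [[ 0.447 -0.178  0.088]]
empty [[ 0.587 -0.214  0.088]] [[ 0.588 -0.223  0.088]]
post [[ 0.479 -0.015  0.041]] [[ 0.482 -0.024  0.041]] plate [[ 0.488 -0.025  0.016]]
traycorners [[0.449, 0.176, 0.028], [0.498, 0.352, 0.028], [0.629, 0.325, 0.028], [0.567, 0.155, 0.028]]
spare [[0.569 0.325 0.054]]
rack [[0.696, -0.052, 0.0], [0.739, -0.045, 0.0], [0.737, 0.083, -0.0]]
bottle [[0.751 0.225 0.   ]]
scene [391 185  21  15 182] [0.748 0.213 0.09 ] [0.714 0.197 0.08 ] [0.772 0.245 0.099]
scene [336 221  22  33 239] [ 0.711 -0.012  0.091] [ 0.697 -0.059  0.08 ] [0.723 0.045 0.097]
scene [345 224  22  33 239] [ 0.735 -0.007  0.091] [ 0.72  -0.055  0.08 ] [0.747 0.048 0.097]
scene [205 226  27  20 376] [ 0.447 -0.183  0.086] [ 0.417 -0.215  0.08 ] [ 0.478 -0.15   0.092]
scene [237 262  29  24 321] [ 0.592 -0.223  0.087] [ 0.563 -0.255  0.08 ] [ 0.62  -0.191  0.092]
side [351 161  20  12 148] [0.737 0.21  0.09 ] [0.712 0.195 0.08 ] [0.767 0.235 0.1  ]
side [361 193  30  28 426] [ 0.719 -0.013  0.091] [ 0.695 -0.06   0.08 ] [0.744 0.044 0.096]
side [247 253  30  24 535] [ 0.444 -0.185  0.086] [ 0.416 -0.216  0.08 ] [ 0.472 -0.15   0.091]
side [323 258  32  25 434] [ 0.588 -0.226  0.087] [ 0.559 -0.256  0.08 ] [ 0.618 -0.189  0.091]
```

Call:
{"op": "apply_moves", "data": {"targets": [{"dp":[0.014,0.03,0],"yaw":0},{"dp":[0.028,0.06,0],"yaw":-2},{"dp":[0.042,0.09,0],"yaw":-4},{"dp":[0.056,0.12,0],"yaw":-6},{"dp":[0.07,0.15,0],"yaw":-8},{"dp":[0.084,0.18,0],"yaw":-10},{"dp":[0.098,0.21,0],"yaw":-12},{"dp":[0.112,0.24,0],"yaw":-14},{"dp":[0.126,0.27,0],"yaw":-16},{"dp":[0.14,0.3,0],"yaw":-18},{"dp":[0.154,0.33,0],"yaw":-20},{"dp":[0.168,0.36,0],"yaw":-21},{"dp":[0.182,0.39,0],"yaw":-21},{"dp":[0.196,0.42,0],"yaw":-21},{"dp":[0.206,0.45,0],"yaw":-21},{"dp":[0.206,0.45,0],"yaw":-21},{"dp":[0.206,0.45,0],"yaw":-21},{"dp":[0.206,0.45,0],"yaw":-21}], "grip": -1}}

```text
time_s: 1.6
tcp_pos: [0.4466, -0.1804, 0.2484]
eef_rot: [180.0, -0.0, 180.0]
contact_force: [0.6, 0.4, 0.2]
gripper_width: 0.0875
gripper_force: 0.0
```

```bash
python3 - <<'E'
from h import *
c=cap('wrist'); save(c,'w1.png'); np.save('w1.npy',c,allow_pickle=True); print(np.array(c['T_tool_cam']).round(3).tolist(),c['fx'],c['cx'],c['cy']); s=get_state(); print(s['tcp_pos'],s['eef_rot'],s['time_s'],s['contact_force'])
E
```

```text
[[-0.001, -0.952, -0.305, 0.083], [1.0, -0.001, -0.001, -0.0], [0.0, -0.305, 0.952, -0.136], [0.0, 0.0, 0.0, 1.0]] 358.09316417224306 315.96438766192307 201.77985004290463
[ 0.44645117 -0.18090754  0.24840536] [-1.79999551e+02 -2.64342388e-02  1.79894602e+02] 1.65 [-0.19917688  1.13479039 -0.87444069]
```

View pics/w1.png

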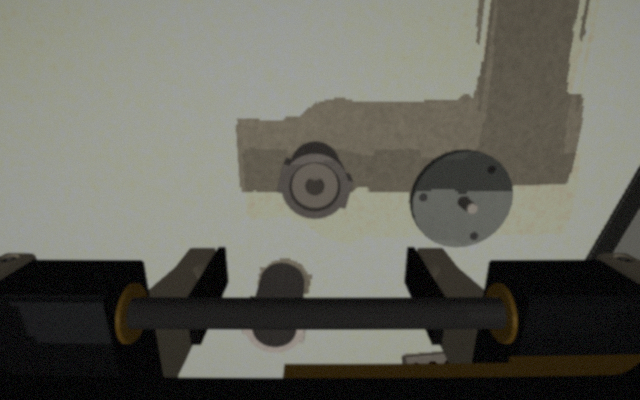

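The wrist view shows the stuck bucket's rim centred near (316,186), with its lugs left and right. The stand plate is at (461,198) with the post tip at about (472,209), and the empty bucket is below, between the fingers.

```bash
python3 - <<'E'
from h import *
c=np.load('w1.npy',allow_pickle=True).item(); P=cloud(c); g=cv2.cvtColor(c['image'],cv2.COLOR_RGB2GRAY)
m=(P[...,2]>.078)&(P[...,2]<.1)&(np.hypot(P[...,0]-.447,P[...,1]+.18)<.05)
m=m.astype(np.uint8); cn=max(cv2.findContours(m,cv2.RETR_EXTERNAL,cv2.CHAIN_APPROX_NONE)[0],key=len)
Q=plane(c,cn[:,0],.088)[:,:2]
print('n',m.sum(),np.nanmedian(P[m>0],0),Q.min(0),Q.max(0),'mid',(Q.min(0)+Q.max(0))/2)
(ctr,rad)=cv2.minEnclosingCircle(Q.astype(np.float32)*1000); print('encl',ctr,rad)
ctr=np.array(ctr)/1000
a=np.degrees(np.arctan2(*(Q-ctr).T[::-1])); rr=np.hypot(*(Q-ctr).T)*1000
for k in range(-180,180,10):
    s=(a>=k)&(a<k+10); print(k+5,rr[s].mean().round(1) if s.any() else None,end='; ')
# adapter ring dark boundaries
print()
cv2.imwrite('pics/w1c.png',cv2.resize(c['image'][135:260,260:530,::-1],None,fx=2.9,fy=2.9,interpolation=cv2.INTER_CUBIC))
# stand plate
pm=(abs(P[...,2]-.016)<.006)&(np.hypot(P[...,0]-.481,P[...,1]+.02)<.08)
col=c['image'].astype(int)
print('plate px',pm.sum(),np.nanmedian(P[pm],0))
t=(P[...,2]>.03)&(P[...,2]<.06)&(np.hypot(P[...,0]-.481,P[...,1]+.02)<.05)
v,u=np.nonzero(t); print('post',len(u),u.mean(),v.mean(),P[t].mean(0),'plane',plane(c,[[u.mean(),v.mean()]],.041))
E
```

```text
n 3344 [ 0.4447146  -0.18272151  0.08560376] [ 0.41519549 -0.21530841] [ 0.47366912 -0.15020555] mid [ 0.44443231 -0.18275698]
encl (443.99822998046875, -182.5436248779297) 33.0728645324707
-175 29.0; -165 29.0; -155 29.0; -145 28.8; -135 29.4; -125 32.2; -115 30.9; -105 30.3; -95 30.7; -85 32.1; -75 29.5; -65 29.0; -55 29.2; -45 29.4; -35 29.4; -25 29.5; -15 29.5; -5 29.5; 5 29.6; 15 29.4; 25 29.3; 35 29.2; 45 29.3; 55 31.8; 65 30.9; 75 30.4; 85 30.8; 95 31.9; 105 29.5; 115 28.1; 125 28.3; 135 28.6; 145 28.8; 155 28.9; 165 28.8; 175 28.9; 
plate px 7442 [ 0.47693454 -0.02490135  0.01533747]
post 158 470.09493670886076 206.63291139240508 [ 0.48007417 -0.02343202  0.03824051] plane [[ 0.47915348 -0.02466735  0.041     ]]
```

View pics/w1c.png

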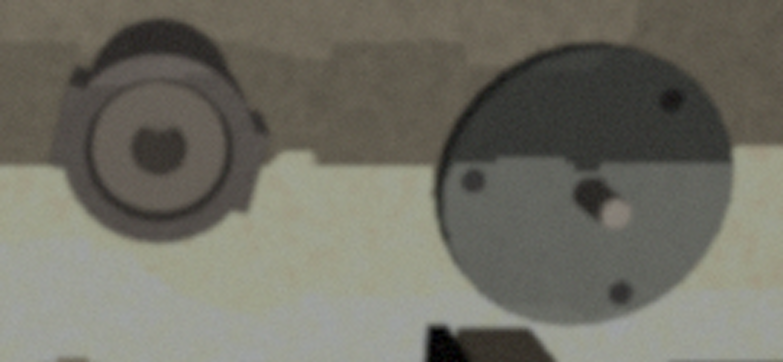

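Call:
{"op": "apply_moves", "data": {"targets": [{"dp":[0.007,0.031,-0.01],"yaw":-3},{"dp":[0.014,0.062,-0.02],"yaw":-6},{"dp":[0.021,0.093,-0.03],"yaw":-9},{"dp":[0.028,0.124,-0.04],"yaw":-12},{"dp":[0.033,0.156,-0.047],"yaw":-15},{"dp":[0.033,0.156,-0.047],"yaw":-15},{"dp":[0.033,0.156,-0.047],"yaw":-15},{"dp":[0.033,0.156,-0.047],"yaw":-15},{"dp":[0.033,0.156,-0.047],"yaw":-15}]}}

```text
time_s: 2.4
tcp_pos: [0.4797, -0.0258, 0.2018]
eef_rot: [-180.0, 0.0, 164.8]
contact_force: [-0.4, 0.2, -0.9]
gripper_width: 0.0873
gripper_force: 0.0
```

```bash
python3 - <<'E'
from h import *
c=cap('wrist'); np.save('w2.npy',c,allow_pickle=True); save(c,'w2.png')
s=get_state(); print(s['tcp_pos'],s['eef_rot'],s['time_s'],s['contact_force'])
P=cloud(c)
t=(P[...,2]>.033)&(P[...,2]<.06)&(np.hypot(P[...,0]-.479,P[...,1]+.024)<.03)
v,u=np.nonzero(t); print('post cloud',len(u),u.mean(),v.mean(),np.nanmean(P[t],0),plane(c,[[u.mean(),v.mean()]],.041))
t=(abs(P[...,2]-.016)<.008)&(np.hypot(P[...,0]-.479,P[...,1]+.024)<.06)
x0,y0=int(u.mean())-60,int(v.mean())-50
cv2.imwrite('pics/w2c.png',cv2.resize(c['image'][y0:y0+100,x0:x0+120,::-1],None,fx=6,fy=6,interpolation=cv2.INTER_CUBIC)); print(x0,y0)
E
```

```text
[ 0.47972766 -0.02582307  0.2018121 ] [1.79994051e+02 1.88638523e-02 1.64811442e+02] 2.45 [-0.05617557  0.53316278 -0.21825878]
post cloud 170 320.63529411764705 186.98823529411766 [ 0.48010713 -0.0221456   0.03967656] [[ 0.47974906 -0.02206544  0.041     ]]
260 136
```

View pics/w2c.png

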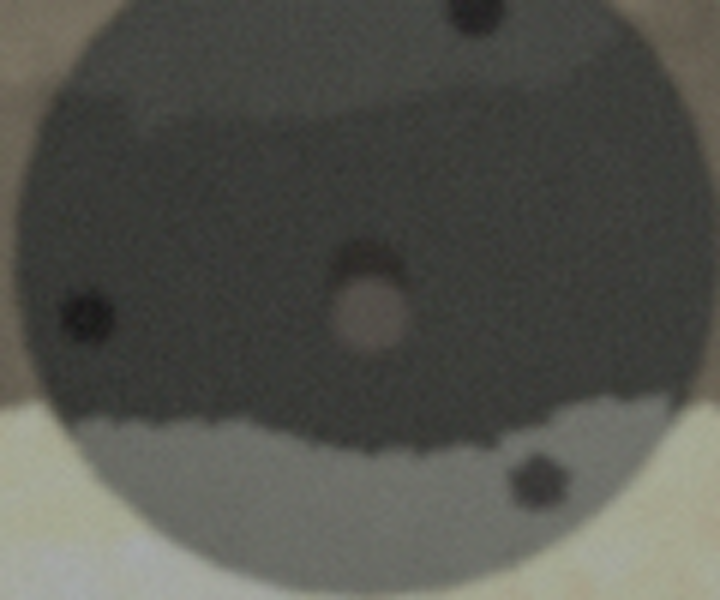

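The tip is the brighter disc at crop (370,315), i.e. px about (321,188). Next I look at the bucket from the same relative pose.

Call:
{"op": "apply_moves", "data": {"targets": [{"dp":[-0.007,-0.03,0.015],"yaw":0},{"dp":[-0.014,-0.06,0.03],"yaw":0},{"dp":[-0.021,-0.09,0.04],"yaw":0},{"dp":[-0.028,-0.12,0.047],"yaw":0},{"dp":[-0.036,-0.16,0.047],"yaw":0},{"dp":[-0.036,-0.16,0.047],"yaw":0},{"dp":[-0.036,-0.16,0.047],"yaw":0},{"dp":[-0.036,-0.16,0.047],"yaw":0},{"dp":[-0.036,-0.16,0.047],"yaw":0}]}}

```text
time_s: 3.2
tcp_pos: [0.4437, -0.1845, 0.2486]
eef_rot: [180.0, 0.0, 164.9]
contact_force: [-0.2, 0.4, 0.3]
gripper_width: 0.0877
gripper_force: 0.0
```

```bash
python3 - <<'E'
from h import *
c=np.load('w2.npy',allow_pickle=True).item(); g=cv2.cvtColor(c['image'],cv2.COLOR_RGB2GRAY).astype(float)
sub=g[178:199,311:332]; m=(sub>(np.median(sub)+sub.max())/2); k,l,st,ce=cv2.connectedComponentsWithStats(m.astype(np.uint8)); i=1+np.argmax(st[1:,4]); uv=ce[i]+[311,178]
print('tip',uv,st[i],plane(c,[uv],.041), 'tcp-rel', c['M'][:3,3])
c=cap('wrist'); np.save('w3.npy',c,allow_pickle=True)
s=get_state(); print(s['tcp_pos'],s['eef_rot'],s['time_s'])
P=cloud(c)
m=((P[...,2]>.076)&(P[...,2]<.1)&(np.hypot(P[...,0]-.444,P[...,1]+.183)<.05)).astype(np.uint8)
cn=max(cv2.findContours(m,cv2.RETR_EXTERNAL,cv2.CHAIN_APPROX_NONE)[0],key=len)
Q=plane(c,cn[:,0],.088)[:,:2]
ctr=np.array(cv2.minEnclosingCircle(Q.astype(np.float32)*1000)[0])/1000; print('encl',ctr)
a=np.degrees(np.arctan2(*(Q-ctr).T[::-1])); rr=np.hypot(*(Q-ctr).T)*1000
print([(k+5,rr[(a>=k)&(a<k+10)].mean().round(1)) for k in range(-180,180,10)])
# adapter ring: bright, in 17mm..40mm; gap dark
g=cv2.cvtColor(c['image'],cv2.COLOR_RGB2GRAY).astype(float)
c0=ctr.copy()
for _ in range(4):
    E=[]
    for th in np.radians(np.arange(0,360,6)):
        rs=np.arange(.017,.024,.0002); W=np.c_[c0[0]+rs*np.cos(th),c0[1]+rs*np.sin(th),rs*0+.084]
        X=(W-c['M'][:3,3])@c['M'][:3,:3]; s=X[:,:2]/X[:,2:]; f=1+c['k1']*(s**2).sum(1); px=s*f[:,None]*[c['fx'],c['fy']]+[c['cx'],c['cy']]
        val=cv2.remap(g.astype(np.float32),px[:,0].astype(np.float32),px[:,1].astype(np.float32),cv2.INTER_LINEAR)[:,0]
        E.append(W[np.argmin(val),:2])
    E=np.array(E); A=np.c_[2*E,np.ones(len(E))]; w=np.ones(len(E),bool)
    for _ in range(5):
        x=np.linalg.lstsq(A[w],(E[w]**2).sum(1),rcond=None)[0]; R=np.sqrt(x[2]+x[0]**2+x[1]**2); res=abs(np.hypot(*(E-x[:2]).T)-R); w=res<max(.0008,2*np.median(res))
    c0=x[:2]
print('gap circle @.084',c0,R,w.sum(),res[w].mean())
E
```

```text
tip [321.43434343 188.1010101 ] [ 5  5 12 11 99] [[ 0.48088601 -0.02165982  0.041     ]] tcp-rel [ 0.39985593 -0.00433121  0.33739917]
[ 0.44386359 -0.18408484  0.24856988] [1.79994413e+02 2.20455612e-03 1.64939953e+02] 3.25
encl [ 0.44401379 -0.18241463]
[(-175, np.float64(29.3)), (-165, np.float64(29.3)), (-155, np.float64(29.0)), (-145, np.float64(28.7)), (-135, np.float64(29.8)), (-125, np.float64(32.1)), (-115, np.float64(31.1)), (-105, np.float64(29.9)), (-95, np.float64(30.5)), (-85, np.float64(31.7)), (-75, np.float64(29.0)), (-65, np.float64(28.9)), (-55, np.float64(29.1)), (-45, np.float64(29.1)), (-35, np.float64(29.3)), (-25, np.float64(29.2)), (-15, np.float64(29.6)), (-5, np.float64(29.2)), (5, np.float64(29.4)), (15, np.float64(29.3)), (25, np.float64(29.3)), (35, np.float64(29.4)), (45, np.float64(29.3)), (55, np.float64(32.0)), (65, np.float64(30.8)), (75, np.float64(30.2)), (85, np.float64(30.6)), (95, np.float64(32.3)), (105, np.float64(30.0)), (115, np.float64(28.8)), (125, np.float64(29.2)), (135, np.float64(29.4)), (145, np.float64(29.4)), (155, np.float64(29.6)), (165, np.float64(29.4)), (175, np.float64(29.6))]
gap circle @.084 [ 0.44576055 -0.18233595] 0.021314377169105482 60 0.0001727779951208411
```

```bash
cat > ring.py <<'E'
from h import *
def proj(c,W):
    X=(W-c['M'][:3,3])@c['M'][:3,:3]; s=X[:,:2]/X[:,2:]; f=1+c['k1']*(s**2).sum(1); return (s*f[:,None]*[c['fx'],c['fy']]+[c['cx'],c['cy']]).astype(np.float32)
def ring(c,c0,z,r0,r1,sign,ch=None):
    g=cv2.GaussianBlur(cv2.cvtColor(c['image'],cv2.COLOR_RGB2GRAY),(3,3),0).astype(np.float32)
    c0=np.array(c0)
    for _ in range(5):
        E=[]
        for th in np.radians(np.arange(0,360,6)):
            rs=np.arange(r0,r1,.0002); W=np.c_[c0[0]+rs*np.cos(th),c0[1]+rs*np.sin(th),rs*0+z]; px=proj(c,W)
            val=cv2.remap(g,px[:,:1],px[:,1:],cv2.INTER_LINEAR)[:,0]; d=sign*(val[4:]-val[:-4]); E.append(W[np.argmax(d)+2,:2])
        E=np.array(E); A=np.c_[2*E,np.ones(len(E))]; w=np.ones(len(E),bool)
        for _ in range(5):
            x=np.linalg.lstsq(A[w],(E[w]**2).sum(1),rcond=None)[0]; R=np.sqrt(x[2]+x[0]**2+x[1]**2); res=abs(np.hypot(*(E-x[:2]).T)-R); w=res<max(.0006,2*np.median(res))
        c0=x[:2]
    return c0.round(4),R.round(4),w.sum(),res[w].mean().round(5)
E
python3 - <<'E'
from ring import *
c=np.load('w3.npy',allow_pickle=True).item()
print('disc',ring(c,[.445,-.1824],.084,.016,.0225,-1)); print('bore17',ring(c,[.445,-.1824],.084,.005,.012,1)); print('rimInner .088',ring(c,[.445,-.1824],.088,.0195,.025,1)); print('rimOuter',ring(c,[.445,-.1824],.088,.026,.034,1))
c=np.load('w2.npy',allow_pickle=True).item(); print('tip',ring(c,[.4808,-.0217],.041,.003,.009,-1)); print('plate',ring(c,[.4808,-.0217],.016,.048,.062,1))
E
```

```text
disc (array([ 0.4456, -0.1823]), np.float64(0.0198), np.int64(60), np.float64(0.00016))
bore17 (array([ 0.4453, -0.1821]), np.float64(0.0082), np.int64(50), np.float64(0.00018))
rimInner .088 (array([ 0.4449, -0.1821]), np.float64(0.0223), np.int64(60), np.float64(0.00015))
rimOuter (array([ 0.4419, -0.1814]), np.float64(0.0315), np.int64(40), np.float64(0.00047))
tip (array([ 0.4806, -0.0218]), np.float64(0.0053), np.int64(55), np.float64(0.00026))
plate (array([ 0.4805, -0.0218]), np.float64(0.0546), np.int64(52), np.float64(0.00025))
```

```bash
python3 - <<'E'
from ring import *
c=np.load('w1.npy',allow_pickle=True).item()
print('disc',ring(c,[.445,-.1824],.084,.016,.0225,-1)); print('bore17',ring(c,[.445,-.1824],.084,.005,.012,1)); print('rimInner .088',ring(c,[.445,-.1824],.088,.0195,.025,1))
print('tip',ring(c,[.4798,-.0225],.041,.003,.009,1),ring(c,[.4798,-.0225],.041,.003,.009,-1)); print('plate',ring(c,[.4798,-.0225],.016,.048,.062,1),ring(c,[.4798,-.0225],.016,.048,.062,-1))
for i in range(3):
    c=cap('wrist'); s=get_state(); print(s['tcp_pos'],s['eef_rot'][2])
E
```

```text
disc (array([ 0.4455, -0.1823]), np.float64(0.0197), np.int64(60), np.float64(0.00016))
bore17 (array([ 0.4454, -0.1824]), np.float64(0.0081), np.int64(51), np.float64(0.00021))
rimInner .088 (array([ 0.4448, -0.1823]), np.float64(0.0222), np.int64(58), np.float64(0.00019))
tip (array([ 0.4746, -0.031 ]), np.float64(0.006), np.int64(48), np.float64(0.00021)) (array([ 0.4809, -0.0225]), np.float64(0.0049), np.int64(52), np.float64(0.00025))
plate (array([ 0.4798, -0.0244]), np.float64(0.0555), np.int64(57), np.float64(0.00065)) (array([ 0.4836, -0.0168]), np.float64(0.06), np.int64(44), np.float64(0.00093))
[ 0.44397812 -0.18387826  0.24855235] 164.9765527417814
[ 0.44404935 -0.18377051  0.24855621] 164.99277590972142
[ 0.44403975 -0.18377147  0.24854542] 164.9944909539054
```

Call:
{"op": "apply_moves", "data": {"targets": [{"dp":[0.001,0.001,-0.03],"yaw":0},{"dp":[0.001,0.0015,-0.06],"yaw":0},{"dp":[0.001,0.0015,-0.09],"yaw":0},{"dp":[0.001,0.0015,-0.115],"yaw":0},{"dp":[0.001,0.0015,-0.135],"yaw":0},{"dp":[0.001,0.0015,-0.15],"yaw":0},{"dp":[0.001,0.0015,-0.16],"yaw":0},{"dp":[0.001,0.0015,-0.167],"yaw":0},{"dp":[0.001,0.0015,-0.1715],"yaw":0},{"dp":[0.001,0.0015,-0.1715],"yaw":0},{"dp":[0.001,0.0015,-0.1715],"yaw":0},{"dp":[0.001,0.0015,-0.1715],"yaw":0}]}}

```text
time_s: 4.4
tcp_pos: [0.4454, -0.183, 0.0777]
eef_rot: [180.0, 0.1, 164.9]
contact_force: [0.2, -0.1, 0.1]
gripper_width: 0.0877
gripper_force: 0.0
```

Call:
{"op": "apply_moves", "data": {"targets": [{"dp":[0,0,0],"yaw":0},{"dp":[0,0,0],"yaw":0},{"dp":[0,0,0],"yaw":0},{"dp":[0,0,0],"yaw":0},{"dp":[0,0,0],"yaw":0},{"dp":[0,0,0],"yaw":0},{"dp":[0,0,0],"yaw":0},{"dp":[0,0,0],"yaw":0},{"dp":[0,0,0],"yaw":0},{"dp":[0,0,0],"yaw":0}], "grip": 1, "squeeze": 50}}

```text
time_s: 5.23
tcp_pos: [0.4453, -0.183, 0.0773]
eef_rot: [180.0, 0.0, 164.9]
contact_force: [0.2, 3.2, 4.6]
gripper_width: 0.062
gripper_force: 50.0
```

```bash
python3 - <<'E'
from h import *
c=cap('wrist'); s=get_state(); print(s['tcp_pos'],s['eef_rot'],s['time_s'],s['contact_force'],s['gripper_width'],s['gripper_force'])
save(c,'w4.png'); np.save('w4.npy',c,allow_pickle=True); c=cap('side'); np.save('side4.npy',c,allow_pickle=True); c=cap('scene'); np.save('scene4.npy',c,allow_pickle=True)
E
```

```text
[ 0.44522279 -0.18300776  0.07732159] [1.79987382e+02 4.55946977e-02 1.64907778e+02] 5.2833 [0.66153522 2.98941064 6.09812373] 0.061572972488424665 49.98751759529114
```

View pics/w4.png

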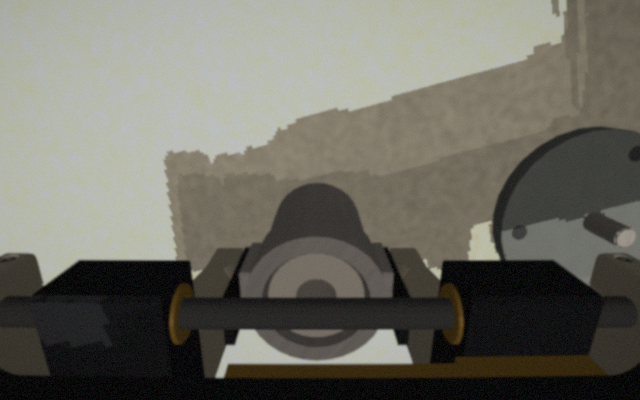

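The bucket is held: width 62 mm, 50 N, rim centred at about (317,297) between the pads. The post and plate are visible at right.

```bash
python3 - <<'E'
from ring import *
from scipy.optimize import least_squares
c=np.load('w4.npy',allow_pickle=True).item(); g=cv2.GaussianBlur(cv2.cvtColor(c['image'],cv2.COLOR_RGB2GRAY),(3,3),0).astype(np.float32)
def part(c0,z,r0,r1,sign,R):
    c0=np.array(c0)
    for _ in range(5):
        E=[]
        for th in np.radians(np.arange(0,360,4)):
            rs=np.arange(r0,r1,.0002); W=np.c_[c0[0]+rs*np.cos(th),c0[1]+rs*np.sin(th),rs*0+z]; px=proj(c,W)
            if px[:,1].max()>293: continue
            val=cv2.remap(g,px[:,:1],px[:,1:],cv2.INTER_LINEAR)[:,0]; d=sign*(val[4:]-val[:-4]); E.append(W[np.argmax(d)+2,:2])
        E=np.array(E); s=least_squares(lambda x:np.hypot(*(E-x).T)-R,c0,loss='soft_l1',f_scale=.0003); c0=s.x
    return c0.round(4),len(E),np.abs(s.fun).mean().round(5)
print('disc',part([.4453,-.183],.084,.016,.0225,-1,.0198)); print('rimInner',part([.4453,-.183],.088,.0195,.025,1,.0223))
for f in ('scene','side'):
    for n in ('','4'):
        c=np.load(f+n+'.npy',allow_pickle=True).item(); print(f,n,ring(c,[.446,-.181],.084,.015,.0225,-1))
E
```

```text
disc (array([ 0.4451, -0.1834]), 42, np.float64(8e-05))
rimInner (array([ 0.4445, -0.1831]), 40, np.float64(0.00076))
scene  (array([ 0.4484, -0.1825]), np.float64(0.0213), np.int64(42), np.float64(0.00041))
scene 4 (array([ 0.4479, -0.1844]), np.float64(0.0199), np.int64(51), np.float64(0.00082))
side  (array([ 0.4465, -0.1819]), np.float64(0.021), np.int64(46), np.float64(0.00077))
side 4 (array([ 0.4435, -0.1868]), np.float64(0.019), np.int64(60), np.float64(0.00191))
```

Call:
{"op": "apply_moves", "data": {"targets": [{"dp":[0,0,0.005],"yaw":0},{"dp":[0,0,0.015],"yaw":0},{"dp":[0,0,0.03],"yaw":0},{"dp":[0,0,0.05],"yaw":0},{"dp":[0.003,0.014,0.065],"yaw":0},{"dp":[0.008,0.036,0.07],"yaw":0},{"dp":[0.013,0.06,0.07],"yaw":0},{"dp":[0.019,0.086,0.07],"yaw":0},{"dp":[0.025,0.112,0.07],"yaw":0},{"dp":[0.03,0.136,0.07],"yaw":0},{"dp":[0.034,0.152,0.07],"yaw":0},{"dp":[0.0355,0.161,0.07],"yaw":0},{"dp":[0.0355,0.161,0.07],"yaw":0},{"dp":[0.0355,0.161,0.07],"yaw":0},{"dp":[0.0355,0.161,0.07],"yaw":0},{"dp":[0.0355,0.161,0.07],"yaw":0},{"dp":[0.0355,0.161,0.07],"yaw":0},{"dp":[0.0355,0.161,0.07],"yaw":0}]}}

```text
time_s: 6.88
tcp_pos: [0.4801, -0.0227, 0.147]
eef_rot: [-180.0, -0.0, 164.8]
contact_force: [0.7, -0.3, -4.2]
gripper_width: 0.062
gripper_force: 50.0
```

```bash
python3 - <<'E'
from ring import *
c=cap('wrist'); s=get_state(); print(s['tcp_pos'],s['eef_rot'],s['time_s'],s['contact_force'],s['moment'],s['gripper_width'])
c=cap('wrist'); np.save('w5.npy',c,allow_pickle=True); s=get_state(); print(s['tcp_pos'],s['contact_force'])
b=cap('side'); np.save('side5.npy',b,allow_pickle=True)
A=c['image'][:,:,::-1]; B=b['image'][:,:,::-1]
v=np.vstack([cv2.resize(A[100:380,150:600],(450,280)),cv2.resize(B[180:290,200:370],(464,300),interpolation=cv2.INTER_CUBIC)[:,:450]]); cv2.imwrite('pics/w5.png',v)
E
```

```text
[ 0.48013389 -0.02257469  0.14705504] [-1.79998765e+02 -4.89952010e-03  1.64852399e+02] 6.9333 [-0.66056778  0.34719579 -4.36494289] [-0.04005607 -0.000944    0.01673001] 0.061582409063478095
[ 0.48018659 -0.02246285  0.14706184] [ 0.09377203 -0.75627709 -4.38520452]
```

View pics/w5.png

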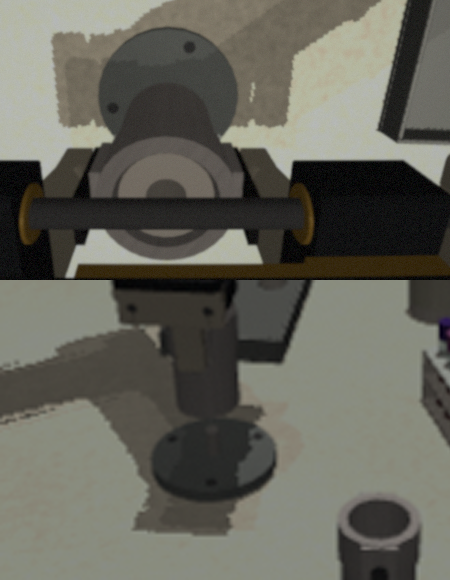

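The bucket hangs above the stand: side view, bucket bottom at (207,405), with the post directly below it. Now a small position correction and a careful descent to the tip.

Call:
{"op": "apply_moves", "data": {"targets": [{"dp":[0.0005,0.0006,-0.008],"yaw":0},{"dp":[0.0005,0.0006,-0.016],"yaw":0},{"dp":[0.0005,0.0006,-0.022],"yaw":0},{"dp":[0.0005,0.0006,-0.0255],"yaw":0},{"dp":[0.0005,0.0006,-0.027],"yaw":0},{"dp":[0.0005,0.0006,-0.0275],"yaw":0},{"dp":[0.0005,0.0006,-0.028],"yaw":0},{"dp":[0.0005,0.0006,-0.028],"yaw":0},{"dp":[0.0005,0.0006,-0.028],"yaw":0}]}}

```text
time_s: 7.78
tcp_pos: [0.481, -0.0214, 0.1193]
eef_rot: [180.0, 0.0, 164.9]
contact_force: [-0.2, -0.7, -3.8]
gripper_width: 0.0614
gripper_force: 50.0
```

Call:
{"op": "apply_moves", "data": {"targets": [{"dp":[0,0,-0.0003],"yaw":0},{"dp":[0,0,-0.0006],"yaw":0},{"dp":[0,0,-0.0009],"yaw":0},{"dp":[0,0,-0.0012],"yaw":0},{"dp":[0,0,-0.0012],"yaw":0}]}}

```text
time_s: 8.2
tcp_pos: [0.4807, -0.0215, 0.1178]
eef_rot: [180.0, -0.0, 164.9]
contact_force: [-0.1, 0.3, -4.7]
gripper_width: 0.0618
gripper_force: 50.0
```

Call:
{"op": "apply_moves", "data": {"targets": [{"dp":[0,0,-0.0003],"yaw":0},{"dp":[0,0,-0.0006],"yaw":0},{"dp":[0,0,-0.0009],"yaw":0},{"dp":[0,0,-0.001],"yaw":0}]}}

```text
time_s: 8.53
tcp_pos: [0.4807, -0.0215, 0.1168]
eef_rot: [-180.0, -0.0, 164.9]
contact_force: [0.1, -0.9, -5.0]
gripper_width: 0.0619
gripper_force: 50.0
```

Call:
{"op": "apply_moves", "data": {"targets": [{"dp":[0,0,-0.0003],"yaw":0},{"dp":[0,0,-0.0006],"yaw":0},{"dp":[0,0,-0.0009],"yaw":0},{"dp":[0,0,-0.001],"yaw":0}]}}

```text
time_s: 8.87
tcp_pos: [0.4808, -0.0215, 0.1158]
eef_rot: [-180.0, -0.0, 164.9]
contact_force: [-0.5, -0.0, -3.9]
gripper_width: 0.0615
gripper_force: 50.0
```

Call:
{"op": "apply_moves", "data": {"targets": [{"dp":[0,0,-0.0005],"yaw":0},{"dp":[0,0,-0.001],"yaw":0},{"dp":[0,0,-0.0015],"yaw":0},{"dp":[0,0,-0.002],"yaw":0},{"dp":[0,0,-0.0025],"yaw":0},{"dp":[0,0,-0.003],"yaw":0},{"dp":[0,0,-0.0035],"yaw":0},{"dp":[0,0,-0.004],"yaw":0},{"dp":[0,0,-0.0045],"yaw":0},{"dp":[0,0,-0.005],"yaw":0},{"dp":[0,0,-0.005],"yaw":0}]}}

```text
time_s: 9.78
tcp_pos: [0.4807, -0.0215, 0.1107]
eef_rot: [-180.0, -0.0, 164.9]
contact_force: [-0.1, -0.2, -4.6]
gripper_width: 0.0616
gripper_force: 50.0
```

Call:
{"op": "apply_moves", "data": {"targets": [{"dp":[0,0,-0.0006],"yaw":0},{"dp":[0,0,-0.0012],"yaw":0},{"dp":[0,0,-0.0018],"yaw":0},{"dp":[0,0,-0.0024],"yaw":0},{"dp":[0,0,-0.003],"yaw":0},{"dp":[0,0,-0.0036],"yaw":0},{"dp":[0,0,-0.0042],"yaw":0},{"dp":[0,0,-0.0048],"yaw":0}]}}

```text
time_s: 10.45
tcp_pos: [0.4819, -0.0215, 0.1079]
eef_rot: [180.0, 0.1, 165.0]
contact_force: [-4.2, 0.1, 14.9]
gripper_width: 0.062
gripper_force: 50.0
```

Call:
{"op": "apply_moves", "data": {"targets": [{"dp":[0,0,-0.0006],"yaw":0},{"dp":[0,0,-0.0012],"yaw":0},{"dp":[0,0,-0.0018],"yaw":0},{"dp":[0,0,-0.0024],"yaw":0},{"dp":[0,0,-0.003],"yaw":0},{"dp":[0,0,-0.0036],"yaw":0},{"dp":[0,0,-0.0042],"yaw":0},{"dp":[0,0,-0.0048],"yaw":0}]}}

```text
time_s: 11.12
tcp_pos: [0.4821, -0.0214, 0.1032]
eef_rot: [180.0, 0.2, 165.0]
contact_force: [-3.9, 0.8, 13.8]
gripper_width: 0.0621
gripper_force: 50.0
```

Call:
{"op": "apply_moves", "data": {"targets": [{"dp":[-0.0002,0,-0.0005],"yaw":0},{"dp":[-0.0004,0,-0.001],"yaw":0},{"dp":[-0.0006,0,-0.0015],"yaw":0},{"dp":[-0.0008,0,-0.002],"yaw":0},{"dp":[-0.0008,0,-0.0025],"yaw":0},{"dp":[-0.0008,0,-0.003],"yaw":0},{"dp":[-0.0008,0,-0.0035],"yaw":0},{"dp":[-0.0008,0,-0.004],"yaw":0},{"dp":[-0.0008,0,-0.004],"yaw":0}]}}

```text
time_s: 11.87
tcp_pos: [0.4817, -0.0213, 0.0991]
eef_rot: [179.9, 0.2, 165.0]
contact_force: [-1.9, -0.9, 10.5]
gripper_width: 0.0617
gripper_force: 50.0
```

Call:
{"op": "apply_moves", "data": {"targets": [{"dp":[0,0,-0.0003],"yaw":0},{"dp":[0,0,-0.0006],"yaw":0},{"dp":[0,0,-0.0009],"yaw":0},{"dp":[0,0,-0.0012],"yaw":0},{"dp":[0,0,-0.0015],"yaw":0},{"dp":[0,0,-0.0015],"yaw":0}]}}

```text
time_s: 12.37
tcp_pos: [0.4817, -0.0213, 0.0976]
eef_rot: [179.9, 0.2, 165.0]
contact_force: [-1.6, -0.7, 10.5]
gripper_width: 0.0621
gripper_force: 50.0
```

Call:
{"op": "apply_moves", "data": {"targets": [{"dp":[0,0,-0.0002],"yaw":0},{"dp":[0,0,-0.0004],"yaw":0},{"dp":[0,0,-0.0006],"yaw":0},{"dp":[0,0,-0.0008],"yaw":0},{"dp":[0,0,-0.0008],"yaw":0}]}}

```text
time_s: 12.78
tcp_pos: [0.4803, -0.0214, 0.0953]
eef_rot: [180.0, 0.0, 164.9]
contact_force: [-0.4, -0.2, -3.6]
gripper_width: 0.0618
gripper_force: 50.0
```

Call:
{"op": "apply_moves", "data": {"targets": [{"dp":[0,0,-0.0001],"yaw":0},{"dp":[0,0,-0.0002],"yaw":0},{"dp":[0,0,-0.0003],"yaw":0},{"dp":[0,0,-0.0004],"yaw":0},{"dp":[0,0,-0.0004],"yaw":0}]}}

```text
time_s: 13.2
tcp_pos: [0.4799, -0.0215, 0.0944]
eef_rot: [-180.0, -0.0, 164.9]
contact_force: [0.3, 0.1, -2.8]
gripper_width: 0.0618
gripper_force: 50.0
```

Call:
{"op": "apply_moves", "data": {"targets": [{"dp":[0.0003,0,0],"yaw":0},{"dp":[0.0006,0,-0.0002],"yaw":0},{"dp":[0.0008,0,-0.0004],"yaw":0},{"dp":[0.0008,0,-0.0004],"yaw":0},{"dp":[0.0008,0,-0.0004],"yaw":0}]}}

```text
time_s: 13.62
tcp_pos: [0.4807, -0.0215, 0.0941]
eef_rot: [-180.0, -0.0, 164.9]
contact_force: [0.3, -1.3, -3.0]
gripper_width: 0.0617
gripper_force: 50.0
```

Call:
{"op": "apply_moves", "data": {"targets": [{"dp":[0,0,-0.0002],"yaw":0},{"dp":[0,0,-0.0004],"yaw":0},{"dp":[0,0,-0.0004],"yaw":0},{"dp":[0,0,-0.0004],"yaw":0}]}}

```text
time_s: 13.95
tcp_pos: [0.4808, -0.0215, 0.0937]
eef_rot: [-180.0, -0.0, 164.9]
contact_force: [-1.1, -0.0, -3.8]
gripper_width: 0.0617
gripper_force: 50.0
```

Call:
{"op": "apply_moves", "data": {"targets": [{"dp":[0,0,-0.0002],"yaw":0},{"dp":[0,0,-0.0004],"yaw":0},{"dp":[0,0,-0.0004],"yaw":0},{"dp":[0,0,-0.0004],"yaw":0}]}}

```text
time_s: 14.28
tcp_pos: [0.4808, -0.0214, 0.0934]
eef_rot: [180.0, 0.0, 164.9]
contact_force: [-0.1, 0.1, -3.7]
gripper_width: 0.0616
gripper_force: 50.0
```

Call:
{"op": "apply_moves", "data": {"targets": [{"dp":[0,0,-0.0002],"yaw":0},{"dp":[0,0,-0.0003],"yaw":0},{"dp":[0,0,-0.0003],"yaw":0},{"dp":[0,0,-0.0003],"yaw":0}]}}

```text
time_s: 14.62
tcp_pos: [0.4809, -0.0214, 0.0933]
eef_rot: [180.0, 0.0, 164.9]
contact_force: [-2.1, 0.4, 2.7]
gripper_width: 0.0615
gripper_force: 50.0
```

Call:
{"op": "apply_moves", "data": {"targets": [{"dp":[0,0,-0.0002],"yaw":0},{"dp":[0,0,-0.0003],"yaw":0},{"dp":[0,0,-0.0003],"yaw":0},{"dp":[0,0,-0.0003],"yaw":0},{"dp":[0,0,-0.0003],"yaw":0},{"dp":[0,0,-0.0003],"yaw":0}]}}

```text
time_s: 15.12
tcp_pos: [0.4809, -0.0215, 0.0933]
eef_rot: [-180.0, 0.0, 164.9]
contact_force: [-2.8, 1.3, 7.2]
gripper_width: 0.0615
gripper_force: 50.0
```

Call:
{"op": "apply_moves", "data": {"targets": [{"dp":[0,0,0],"yaw":0},{"dp":[0,0,0],"yaw":0},{"dp":[0,0,0],"yaw":0},{"dp":[0,0,0.0003],"yaw":0},{"dp":[0,0,0.0006],"yaw":0},{"dp":[0,0,0.0006],"yaw":0}]}}

```text
time_s: 15.62
tcp_pos: [0.4808, -0.0215, 0.0934]
eef_rot: [180.0, 0.0, 164.9]
contact_force: [-1.6, 0.1, 1.1]
gripper_width: 0.062
gripper_force: 50.0
```

Call:
{"op": "apply_moves", "data": {"targets": [{"dp":[0,0,0],"yaw":0},{"dp":[0,0,0],"yaw":0},{"dp":[0,0,0],"yaw":0},{"dp":[0,0,0],"yaw":0},{"dp":[0,0,0],"yaw":0},{"dp":[0,0,0],"yaw":0},{"dp":[0,0,0],"yaw":0},{"dp":[0,0,0],"yaw":0}], "grip": -1}}

```text
time_s: 16.28
tcp_pos: [0.4808, -0.0215, 0.0934]
eef_rot: [180.0, 0.0, 164.9]
contact_force: [0.5, -1.0, -1.0]
gripper_width: 0.0879
gripper_force: 0.0
```

Call:
{"op": "apply_moves", "data": {"targets": [{"dp":[0,0,0.005],"yaw":0},{"dp":[0,0,0.015],"yaw":0},{"dp":[0,0,0.03],"yaw":0},{"dp":[0,0,0.055],"yaw":0},{"dp":[0,0,0.08],"yaw":0},{"dp":[0,0,0.105],"yaw":0},{"dp":[0,0,0.13],"yaw":0},{"dp":[0,0,0.15],"yaw":0},{"dp":[0,0,0.16],"yaw":0},{"dp":[0,0,0.16],"yaw":0},{"dp":[0,0,0.16],"yaw":0},{"dp":[0,0,0.16],"yaw":0}]}}

```text
time_s: 17.28
tcp_pos: [0.48, -0.0215, 0.2521]
eef_rot: [-180.0, -0.1, 164.9]
contact_force: [-0.0, -0.0, -0.9]
gripper_width: 0.0879
gripper_force: 0.0
```

```bash
python3 - <<'E'
from ring import *
c=cap('wrist'); s=get_state(); print(s['tcp_pos'],s['eef_rot'],s['time_s'],s['contact_force'],s['gripper_width'])
np.save('w6.npy',c,allow_pickle=True)
print('disc',ring(c,[.481,-.0217],.117,.016,.0225,-1)); print('bore',ring(c,[.481,-.0217],.117,.005,.012,1)); print('rimInner',ring(c,[.481,-.0217],.104,.0205,.025,1))
P=cloud(c); m=np.hypot(P[...,0]-.481,P[...,1]+.0217)
print('adapter top z',np.nanmedian(P[...,2][(m<.018)&(m>.011)&(P[...,2]>.1)]),'rim z',np.nanmedian(P[...,2][(m<.028)&(m>.024)&(P[...,2]>.09)]))
# tray
t=(abs(P[...,2]-.028)<.006)&(P[...,1]>.1)
a=cap('scene'); np.save('scene6.npy',a,allow_pickle=True)
A=c['image'][:,:,::-1]; B=cv2.resize(a['image'][150:210,295:395,::-1],(500,300),interpolation=cv2.INTER_CUBIC)
cv2.imwrite('pics/w6.png',np.vstack([A[60:320,60:560],B]))
E
```

```text
[ 0.48002948 -0.02158626  0.2519536 ] [-1.79944154e+02 -1.22270497e-01  1.64886686e+02] 17.3333 [-0.30337665  0.30231447  0.39116133] 0.08769479067527593
disc (array([ 0.4804, -0.0232]), np.float64(0.0198), np.int64(56), np.float64(0.00019))
bore (array([ 0.4805, -0.0233]), np.float64(0.0083), np.int64(53), np.float64(0.00018))
rimInner (array([ 0.4804, -0.0213]), np.float64(0.0215), np.int64(43), np.float64(0.00032))
adapter top z 0.11644645034171541 rim z 0.32866587802207003
```

View pics/w6.png

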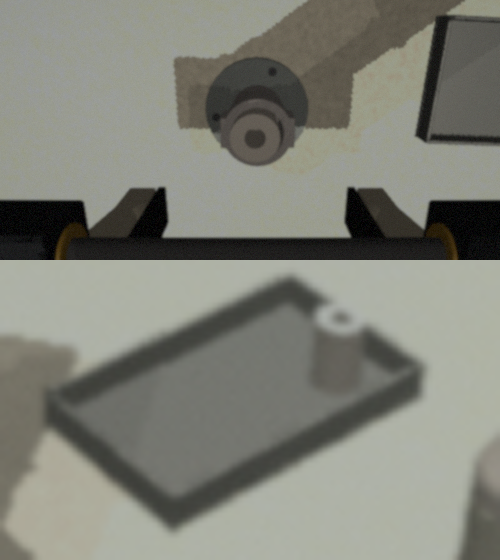

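Adapter stands 13 mm proud: top at z≈0.117, disc at (256,138) in the top panel. The tray is clear in its near half. Now I grasp its top 11 mm.

Call:
{"op": "apply_moves", "data": {"targets": [{"dp":[0.0003,-0.0006,-0.025],"yaw":0},{"dp":[0.0003,-0.0006,-0.05],"yaw":0},{"dp":[0.0003,-0.0006,-0.07],"yaw":0},{"dp":[0.0003,-0.0006,-0.09],"yaw":0},{"dp":[0.0003,-0.0006,-0.105],"yaw":0},{"dp":[0.0003,-0.0006,-0.114],"yaw":0},{"dp":[0.0003,-0.0006,-0.119],"yaw":0},{"dp":[0.0003,-0.0006,-0.122],"yaw":0},{"dp":[0.0003,-0.0006,-0.122],"yaw":0},{"dp":[0.0003,-0.0006,-0.122],"yaw":0},{"dp":[0.0003,-0.0006,-0.122],"yaw":0}]}}

```text
time_s: 18.3
tcp_pos: [0.4816, -0.0219, 0.1321]
eef_rot: [180.0, 0.1, 164.9]
contact_force: [-0.4, 0.2, 0.3]
gripper_width: 0.0875
gripper_force: 0.0
```

Call:
{"op": "apply_moves", "data": {"targets": [{"dp":[-0.0005,0,-0.002],"yaw":0},{"dp":[-0.0006,0,-0.0035],"yaw":0},{"dp":[-0.0006,0,-0.004],"yaw":0},{"dp":[-0.0006,0,-0.004],"yaw":0},{"dp":[-0.0006,0,-0.004],"yaw":0},{"dp":[-0.0006,0,-0.004],"yaw":0}]}}

```text
time_s: 18.8
tcp_pos: [0.4805, -0.0221, 0.1274]
eef_rot: [180.0, 0.0, 164.9]
contact_force: [0.3, 0.6, 0.1]
gripper_width: 0.0877
gripper_force: 0.0
```

Call:
{"op": "apply_moves", "data": {"targets": [{"dp":[0,0,0],"yaw":0},{"dp":[0,0,0],"yaw":0},{"dp":[0,0,0],"yaw":0},{"dp":[0,0,0],"yaw":0},{"dp":[0,0,0],"yaw":0},{"dp":[0,0,0],"yaw":0},{"dp":[0,0,0],"yaw":0},{"dp":[0,0,0],"yaw":0},{"dp":[0,0,0],"yaw":0},{"dp":[0,0,0],"yaw":0},{"dp":[0,0,0],"yaw":0},{"dp":[0,0,0],"yaw":0}], "grip": 1, "squeeze": 15}}

```text
time_s: 19.8
tcp_pos: [0.4805, -0.0221, 0.1274]
eef_rot: [180.0, -0.0, 164.9]
contact_force: [0.4, 0.3, -0.5]
gripper_width: 0.0393
gripper_force: 15.0
```

Call:
{"op": "apply_moves", "data": {"targets": [{"dp":[0,0,0.003],"yaw":0},{"dp":[0,0,0.008],"yaw":0},{"dp":[0,0,0.014],"yaw":0},{"dp":[0,0,0.022],"yaw":0},{"dp":[0,0,0.03],"yaw":0},{"dp":[0,0,0.04],"yaw":0},{"dp":[0,0,0.05],"yaw":0},{"dp":[0,0,0.06],"yaw":0},{"dp":[0,0,0.07],"yaw":0},{"dp":[0,0,0.08],"yaw":0},{"dp":[0,0,0.09],"yaw":0},{"dp":[0,0,0.1],"yaw":0},{"dp":[0,0,0.1],"yaw":0},{"dp":[0,0,0.1],"yaw":0},{"dp":[0,0,0.1],"yaw":0},{"dp":[0,0,0.1],"yaw":0}]}}

```text
time_s: 21.13
tcp_pos: [0.4801, -0.0221, 0.2267]
eef_rot: [-180.0, -0.1, 164.9]
contact_force: [-1.1, -0.6, -0.9]
gripper_width: 0.0397
gripper_force: 15.0
```

```bash
python3 - <<'E'
from ring import *
c=cap('wrist'); s=get_state(); print(s['tcp_pos'],s['eef_rot'],s['time_s'],s['contact_force'],s['gripper_width'])
a=cap('scene'); b=cap('side')
cv2.imwrite('pics/w7.png',np.vstack([cv2.resize(x['image'][y:y+100,u:u+170,::-1],(493,290),interpolation=cv2.INTER_CUBIC) for x,y,u in((a,140,210),(b,160,200))]))
# tray outline from both: dark grey mask
P=cloud(a); m=(P[...,2]<.04)&(P[...,2]>.015)&(P[...,0]>.4)&(P[...,0]<.68)&(P[...,1]>.12)&(P[...,1]<.4)
q=P[m][:,:2].astype(np.float32); (cx,cy),wh,an=cv2.minAreaRect(q*1000); print(cx,cy,wh,an,len(q))
E
```

```text
[ 0.48012472 -0.02214218  0.22669331] [-1.79963871e+02 -6.53537119e-02  1.64896541e+02] 21.1833 [ 0.10030147  0.8965014  -1.7126378 ] 0.03955362247512995
530.93896484375 262.6349792480469 (213.64657592773438, 133.49581909179688) 72.9316177368164 631
```

View pics/w7.png

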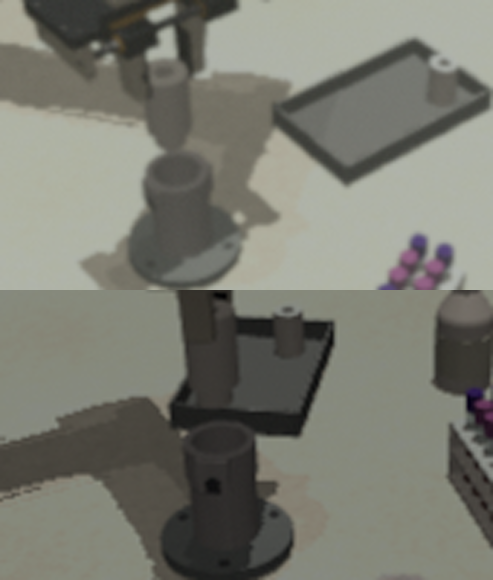

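The adapter hangs upright and free, the bucket sits on the plate, and the near half of the tray is clear. Next I carry the adapter to the tray.

Call:
{"op": "apply_moves", "data": {"targets": [{"dp":[0.002,0.012,0],"yaw":0},{"dp":[0.006,0.036,0],"yaw":0},{"dp":[0.01,0.062,0],"yaw":0},{"dp":[0.014,0.09,0],"yaw":0},{"dp":[0.018,0.118,0],"yaw":0},{"dp":[0.022,0.146,0],"yaw":0},{"dp":[0.026,0.172,0],"yaw":0},{"dp":[0.03,0.196,0],"yaw":0},{"dp":[0.034,0.216,0],"yaw":0},{"dp":[0.036,0.229,0],"yaw":0},{"dp":[0.0365,0.235,0],"yaw":0},{"dp":[0.0365,0.235,-0.02],"yaw":0},{"dp":[0.0365,0.235,-0.045],"yaw":0},{"dp":[0.0365,0.235,-0.07],"yaw":0},{"dp":[0.0365,0.235,-0.09],"yaw":0},{"dp":[0.0365,0.235,-0.107],"yaw":0},{"dp":[0.0365,0.235,-0.12],"yaw":0},{"dp":[0.0365,0.235,-0.127],"yaw":0},{"dp":[0.0365,0.235,-0.131],"yaw":0},{"dp":[0.0365,0.235,-0.131],"yaw":0}]}}

```text
time_s: 22.95
tcp_pos: [0.5168, 0.2124, 0.0959]
eef_rot: [-180.0, -0.0, 164.9]
contact_force: [0.6, 0.1, -0.7]
gripper_width: 0.0393
gripper_force: 15.0
```

Call:
{"op": "apply_moves", "data": {"targets": [{"dp":[0,0,0],"yaw":0},{"dp":[0,0,0],"yaw":0},{"dp":[0,0,0],"yaw":0},{"dp":[0,0,0],"yaw":0}]}}

```text
time_s: 23.28
tcp_pos: [0.5173, 0.2132, 0.0971]
eef_rot: [179.9, 0.0, 164.9]
contact_force: [0.6, -0.1, 0.3]
gripper_width: 0.0391
gripper_force: 15.0
```

Call:
{"op": "apply_moves", "data": {"targets": [{"dp":[0,0,-0.002],"yaw":0},{"dp":[0,0,-0.0035],"yaw":0},{"dp":[0,0,-0.005],"yaw":0},{"dp":[0,0,-0.0055],"yaw":0},{"dp":[0,0,-0.0055],"yaw":0},{"dp":[0,0,-0.0055],"yaw":0}]}}

```text
time_s: 23.78
tcp_pos: [0.5169, 0.2129, 0.0908]
eef_rot: [-180.0, -0.0, 164.9]
contact_force: [0.6, 0.4, -1.5]
gripper_width: 0.0393
gripper_force: 15.0
```

Call:
{"op": "apply_moves", "data": {"targets": [{"dp":[0,0,-0.0003],"yaw":0},{"dp":[0,0,-0.0006],"yaw":0},{"dp":[0,0,-0.001],"yaw":0},{"dp":[0,0,-0.001],"yaw":0},{"dp":[0,0,-0.001],"yaw":0}]}}

```text
time_s: 24.2
tcp_pos: [0.5173, 0.2129, 0.0904]
eef_rot: [180.0, 0.0, 164.9]
contact_force: [-0.2, -1.4, 4.5]
gripper_width: 0.0394
gripper_force: 15.0
```

Contact with the tray floor is at the expected height. Release and retreat.

Call:
{"op": "apply_moves", "data": {"targets": [{"dp":[0,0,0.0003],"yaw":0},{"dp":[0,0,0.0003],"yaw":0},{"dp":[0,0,0.0003],"yaw":0},{"dp":[0,0,0.0003],"yaw":0},{"dp":[0,0,0.0003],"yaw":0},{"dp":[0,0,0.0003],"yaw":0},{"dp":[0,0,0.0003],"yaw":0},{"dp":[0,0,0.0003],"yaw":0}], "grip": 0.2}}

```text
time_s: 24.87
tcp_pos: [0.5171, 0.213, 0.0904]
eef_rot: [180.0, 0.0, 164.9]
contact_force: [0.0, -1.3, 5.7]
gripper_width: 0.0396
gripper_force: 15.0
```

Call:
{"op": "apply_moves", "data": {"targets": [{"dp":[0,0,0.01],"yaw":0},{"dp":[0,0,0.03],"yaw":0},{"dp":[0,0,0.055],"yaw":0},{"dp":[0,0,0.08],"yaw":0},{"dp":[0,0,0.105],"yaw":0},{"dp":[0,0,0.13],"yaw":0},{"dp":[0,0,0.15],"yaw":0},{"dp":[0,0,0.15],"yaw":0},{"dp":[0,0,0.15],"yaw":0},{"dp":[0,0,0.15],"yaw":0},{"dp":[0,0,0.15],"yaw":0}]}}

```text
time_s: 25.78
tcp_pos: [0.5163, 0.2126, 0.239]
eef_rot: [-179.9, -0.1, 164.9]
contact_force: [-0.0, -1.6, -1.2]
gripper_width: 0.0398
gripper_force: 15.0
```

```bash
python3 - <<'E'
from ring import *
s=get_state(); print(s['time_s'],s['gripper_width'],s['tcp_pos'])
a=cap('scene'); b=cap('side'); c=cap('wrist')
print('adapter',ring(c,[.517,.213],.08,.016,.0225,-1)); P=cloud(c); m=np.hypot(P[...,0]-.517,P[...,1]-.213); print('top z',np.nanmedian(P[...,2][(m<.018)&(m>.011)&(P[...,2]>.05)]))
cv2.imwrite('pics/w8.png',np.vstack([cv2.resize(x['image'][y:y+160,u:u+260,::-1],(480,295),interpolation=cv2.INTER_CUBIC) for x,y,u in((a,140,170),(b,150,170))]))
E
```

```text
25.7833 0.03975532246873801 [0.51632883 0.21259812 0.23897749]
adapter (array([0.5149, 0.2111]), np.float64(0.019), np.int64(45), np.float64(0.00068))
top z 0.22816855800250666
```

View pics/w8.png

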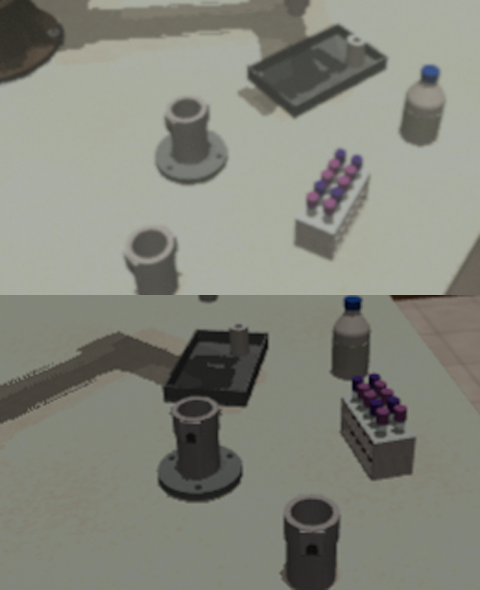

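The adapter never let go: grip 0.2 is narrower than 40 mm, so it is still held and came up with the hand. I'll lower it again and open fully.

Call:
{"op": "apply_moves", "data": {"targets": [{"dp":[0,0,-0.02],"yaw":0},{"dp":[0,0,-0.045],"yaw":0},{"dp":[0,0,-0.07],"yaw":0},{"dp":[0,0,-0.095],"yaw":0},{"dp":[0,0,-0.118],"yaw":0},{"dp":[0,0,-0.133],"yaw":0},{"dp":[0,0,-0.142],"yaw":0},{"dp":[0,0,-0.146],"yaw":0},{"dp":[0,0,-0.148],"yaw":0},{"dp":[0,0,-0.148],"yaw":0},{"dp":[0,0,-0.148],"yaw":0},{"dp":[0,0,-0.148],"yaw":0},{"dp":[0,0,-0.148],"yaw":0},{"dp":[0,0,-0.149],"yaw":0},{"dp":[0,0,-0.1497],"yaw":0},{"dp":[0,0,-0.1497],"yaw":0},{"dp":[0,0,-0.1497],"yaw":0}]}}

```text
time_s: 27.35
tcp_pos: [0.517, 0.2129, 0.0905]
eef_rot: [-180.0, 0.0, 164.9]
contact_force: [-0.4, 0.4, -0.9]
gripper_width: 0.0395
gripper_force: 15.0
```

Call:
{"op": "apply_moves", "data": {"targets": [{"dp":[0,0,-0.0003],"yaw":0},{"dp":[0,0,-0.0003],"yaw":0},{"dp":[0,0,-0.0003],"yaw":0}]}}

```text
time_s: 27.6
tcp_pos: [0.5171, 0.2129, 0.0904]
eef_rot: [180.0, 0.0, 164.9]
contact_force: [0.0, -1.4, 3.8]
gripper_width: 0.0392
gripper_force: 15.0
```

Call:
{"op": "apply_moves", "data": {"targets": [{"dp":[0,0,0],"yaw":0},{"dp":[0,0,0],"yaw":0},{"dp":[0,0,0],"yaw":0},{"dp":[0,0,0],"yaw":0},{"dp":[0,0,0],"yaw":0},{"dp":[0,0,0],"yaw":0},{"dp":[0,0,0],"yaw":0},{"dp":[0,0,0],"yaw":0},{"dp":[0,0,0],"yaw":0}], "grip": -0.6}}

```text
time_s: 28.35
tcp_pos: [0.5169, 0.2129, 0.0901]
eef_rot: [-180.0, -0.0, 164.9]
contact_force: [-0.6, 0.2, -0.1]
gripper_width: 0.0699
gripper_force: 0.0
```

Call:
{"op": "apply_moves", "data": {"targets": [{"dp":[0,0,0.01],"yaw":0},{"dp":[0,0,0.03],"yaw":0},{"dp":[0,0,0.055],"yaw":0},{"dp":[0,0,0.08],"yaw":0},{"dp":[0,0,0.105],"yaw":0},{"dp":[0,0,0.13],"yaw":0},{"dp":[0,0,0.15],"yaw":0},{"dp":[0,0,0.15],"yaw":0},{"dp":[0,0,0.15],"yaw":0},{"dp":[0,0,0.15],"yaw":0},{"dp":[0,0,0.15],"yaw":0}]}}

```text
time_s: 29.27
tcp_pos: [0.5165, 0.2126, 0.2394]
eef_rot: [-179.9, -0.1, 164.9]
contact_force: [0.2, -0.2, -0.4]
gripper_width: 0.0702
gripper_force: 0.0
```

```bash
python3 - <<'E'
from ring import *
s=get_state(); print(s['time_s'],s['gripper_width'],s['tcp_pos'])
c=cap('wrist'); b=cap('side'); a=cap('scene')
print('adapter top',ring(c,[.517,.213],.08,.016,.0225,-1),ring(c,[.517,.213],.08,.005,.012,1)); P=cloud(c); m=np.hypot(P[...,0]-.517,P[...,1]-.213); print('top z',np.nanmedian(P[...,2][(m<.018)&(m>.011)&(P[...,2]>.05)]))
for n,x in(('side',b),('scene',a)):
    P=cloud(x); q=(np.hypot(P[...,0]-.515,P[...,1]-.213)<.035)&(P[...,2]>.03)&(P[...,2]<.12)
    if q.sum(): print(n,q.sum(),P[q].min(0),P[q].max(0))
    for z0 in(.035,.06):
        k=q&(P[...,2]>z0)&(P[...,2]<z0+.015); print(P[k].mean(0).round(4))
E
```

```text
29.2667 0.07016053650009081 [0.51646996 0.21260189 0.23944181]
adapter top (array([0.5145, 0.2136]), np.float64(0.0174), np.int64(49), np.float64(0.00046)) (array([0.517 , 0.2115]), np.float64(0.0082), np.int64(50), np.float64(0.00018))
top z 0.07943382247783326
side 287 [0.49492532 0.18761993 0.03079304] [0.53428929 0.23459862 0.08168278]
[0.5136 0.1967 0.0422]
[0.5145 0.198  0.0677]
scene 253 [0.5003664  0.18948557 0.03015981] [0.53981028 0.23219228 0.08271499]
[0.5255 0.1987 0.0425]
[0.5234 0.2015 0.0678]
```

```bash
python3 -c "
from plant import r
print(r.close_job())"
```

```text
the job is handed in; nothing more can be done
None
```

The job is handed in at about 29 s, no verdict shown: the bucket was pressed home on the stand at about 11 N and left there, and the adapter stands upright in the tray (top at 79 mm); it needed a second release because the first opening was too narrow.

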